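# Swing the magnifier clear and hold a belt idler back at its stop

## Task

A belt is about to be fitted on the small drive plate. Swing the plate's magnifier arm round by its knob until the lens head hangs wholly beyond the edge of the plate; then, with the fingers on its upright pin, wind the spring-loaded idler arm right round to its stop, and finish while still holding it there, without letting go. Leave the loose things round the plate where they are.

Things in the scene. Friction and masses are not known exactly. Their poses are not given: they have to be found in the camera images.
- drive_plate: grey-painted drive plate fixed to the bench, 140 (its x) x 210 (its y) x 12 mm, with two low grooved pulleys (up to 35 mm high), the pivot of the idler arm near one corner and the post of the magnifier near the opposite corner. Origin at the centre of the underside, x roughly away from the robot, y to the left, z up; it does not move when pushed
- magnifier (a joint): swing of the magnifier arm about its upright post, rad, growing clockwise seen from above. At 0 the lens is over the plate and the idler's pin, blocking it from above, with the arm pointing 43 degrees to the left (counter-clockwise) of the plate's x axis; from about 1.15 on, the lens head is wholly beyond the plate's right-hand (-y) edge. Range -0.4 to 1.9. Light friction (about 1.5 N at the knob), stays where it is left
- magnifier_post (a point): point on the magnifier's hinge axis, 160 mm above the bench, at (-55, -90) mm in the plate frame. The post, 16 mm thick, and its 26 mm collar end 146 mm above the bench
- magnifier_knob (a point): middle of the round upright grip knob on the magnifier arm: 16 mm in diameter, from 134 to 182 mm above the bench, 72 mm from the hinge axis, standing between post and lens. This point is 160 mm above the bench. The arm under it is 12 mm wide, with its top 134 mm above the bench
- lens_centre (a point): centre of the round lens head (72 mm in diameter, 14 mm thick, 122 to 136 mm above the bench), 130 mm from the magnifier's hinge axis, in line with the knob
- idler (a joint): turn of the spring-loaded idler arm about its pivot, rad, growing clockwise seen from above. 0 at rest, where the spring holds it, the arm pointing 95 degrees clockwise of the plate's x axis; turning on takes the pin towards the plate's front (-x) edge, up to the hard stop at 1.22. The spring needs about 3 N at the pin to start, 6 N at the stop, and drives the arm back when let go
- idler_pin (a point): middle of the upright round steel grip pin at the end of the idler arm: 14 mm in diameter, standing from 36 to 80 mm above the bench (18 mm collar in the lowest 4 mm), 90 mm from the pivot axis. This point is 60 mm above the bench
- idler_pivot (a point): point on the idler's pivot axis, 60 mm above the bench, at (45, 85) mm in the plate frame. The pivot is 42 mm high; the idler arm is a steel bar 12 mm wide, its top 36 mm above the bench, with a black idler wheel of 28 mm under its end and the grip pin above it
- barrel_7: loose black lens barrel standing on the bench, 52 mm in diameter, 72 mm high, open; origin at the centre of its underside; leave it alone
- petri_dish: loose small white parts dish, 69 mm in diameter, 16 mm high; origin at the centre of its underside; leave it alone
- tape_roll: loose roll of tape lying flat, 68 mm in diameter, 19 mm high; origin at the centre of its underside; leave it alone

How it is judged:
On the way, in this order (a step that is already met when the one before it is completed fails the run):
1. the magnifier is swung round until its lens head is beyond the plate's edge (value of joint magnifier above 1.1 rad), for 0.2 s.
2. the idler arm is wound to its stop and held there by the fingers (value of joint idler above 1.15 rad and contact force between the fingers and idler above 2 N and value of joint magnifier above 1.1 rad), for 0.2 s.
At the end, for the whole second after the job is handed in: the fingers hold the idler arm (at least 2 N of contact) wound to within 0.07 rad (about 6 mm at the pin) of its stop at 1.22 rad, and the magnifier is still swung clear, its joint above 1.10 rad (all of step 2); the arm keeps its last pose, push and grip.
It fails at once if the barrel is pushed more than 25 mm from its place (distance of barrel_7 from where it was at the start of the episode above 0.025 m).
It fails at once if the petri dish is pushed more than 25 mm from its place (distance of petri_dish from where it was at the start of the episode above 0.025 m).
It fails at once if the tape roll is pushed more than 25 mm from its place (distance of tape_roll from where it was at the start of the episode above 0.025 m).
It also fails if it takes over 54 s, if anything falls off the work surface, if the arm or the gripper's body presses on something with over 40 N, if the wrist force passes 120 N, or if a joint passes its speed limit or range.

## Robot

A 6-joint arm with a two-finger parallel gripper is mounted at the origin on a cart in front of the work surface, level with it; the furniture and walls round the work are solid. World frame = base frame: x ahead of the robot, y to its left, z up, the work surface at z = 0. Lengths are in m, angles in rad, forces in N, time in s.
With the tool pointing down it reaches from about 0.35 to 0.725 m from the base axis. Payload 4.3 kg.
Tool frame: the origin (TCP) lies midway between the tips of the shut fingers; the grasp point (between the pads) lies grip_point_offset behind it (grip_point_offset is the distance from the TCP to the grasp point, in m); z points along the fingers, y is the line along which they close (so a half turn about z gives the same grasp; the last joint's range is limited). The gripper opens to 85 mm and grips with 20 to 120 N. Pads are 22 mm wide; open, the fingers measure 114 mm over their backs; the gripper's body (76 mm by 85 mm) begins 54 mm behind the grasp point. The pads swing forward as they close: fully open they stand 13 mm farther back than shut.
Start: joints at [1.059, 0.377, 0.081, 1.274, 0, 1.46], TCP at [0.225, 0.529, 0.231] pointing down, gripper open.
Joint ranges: [-2.72, 2.72], [-0.84, 1.66], [-1.02, 1.22], [-1.77, 2.12], [-1.37, 1.28], [-3.14, 3.14]. Speed limits (rad/s): [2.57, 2.57, 3.14, 3.14, 3.14, 3.14].

## Interface

Orientations are given as a unit quaternion [x, y, z, w].
In Python, from station import * gives the robot as it stands.
- The arm moves only by the shell command python3 -m jog 'ROWS'. ROWS is JSON, a list of rows, each a list of 3 entries, a list of its own where there are three numbers: the shift along the tool's x, y, z in mm, then the turn about the tool's z in degrees, then the gripper command: -1 is shut, 1 is fully open, values between are in proportion. In form: [[[dx, dy, dz], spin, jaw], ...]. A call has exactly 8 rows; each row shifts and turns the commanded pose from where the row before left it, along the tool's axes as they then stand; what a row does not reach is not made up. A row lasts 1/10 s, in which the tool goes at most 50 mm and 8.59 degrees, less where a joint would pass 70% of its speed; a pose out of reach is approached as far as the arm can. A call with a gripper value outside its range is refused whole. The fingers move at their own pace and stop on an object; the grip force is fixed at half the most. Time passes only in rows, so rows that do not move let the fingers close, or fill a call up. It gives the time, the measured TCP pose, the force, the opening and the grip force at its end, in the units of the state.
- observe(): the state, without advancing time (a new reading comes with each control period).
- snapshot(name): name is "side" or "top"; returns a dict with "pixels" (420x560x3 uint8, red, green, blue), "intrinsics" (3x3 intrinsics, pixels), "eye" and "attitude" of the camera in the world. Camera axes: x right, y down, z forward; pixel columns grow to the right and rows downward; lengths in m; the calibration is good to about 2 mm. A picture is of the moment at which its call begins. There is no depth.
- finish_job(): hands the job in; it is judged then, once.
Trained networks look in a picture, given as the dict that the camera call returned (one of the last four; its "shot" number tells which), for a name from the list of things; names that differ only in an ending like _2 or _b are one class to them, and where a whole thing is asked for, a point or a joint stands for the part that bears it (a point fixed in the world has none). Each returns a list of dicts, best first, with "score" (0 to 1); they miss things now and then, are a little off and sometimes report something else, mostly with a low value. They report only what shows in the picture. A call takes as long as a camera call.
- recognise(picture, thing): "xy" ([column, row] in pixels, amid what is visible of it).
- regions_of(picture, thing): "pixels" (420x560 bool, what is visible of it) and "xy" ([column, row] in pixels, amid what is visible of it).
- spot_point(picture, thing): "xy" ([column, row] in pixels: a listed point, or the origin of a listed thing).
The state is a dict: "clock": time; "q": joint angles; "dq": joint speeds; "tau": joint torques, N m; "tcp_pos": TCP position; "orientation": TCP orientation; "contact_force": force on the tool from outside, world axes, zero at the start; "torque": the same for the moment, N m; "finger_gap": finger opening in m; "finger_force": force on a finger pad.
Only numpy, scipy, OpenCV 4.12 (cv2) and the standard library are available. Lean on these libraries where they do the work, as an engineer would, in place of code of your own. Each camera call takes 0.05 s, during which the arm holds its last target. There are 200 camera calls.

## Working session

There is one attempt and no reset: what is moved stays moved. The work goes in short steps, Python scripts to look and compute and a shell command to move; the robot and the scene stay as the last step left them, time stands still between calls to the robot, and variables do not carry over. Pictures are saved under pics/ and viewed, at most 10 in all, crops included, and the job is handed in when it is done.

```bash
mkdir -p pics
cat > h.py <<'E'
from station import *
import numpy as np, cv2
from scipy.spatial.transform import Rotation as R
def ray(s,xy):
    K=np.array(s["intrinsics"]);A=np.array(s["attitude"])
    if A.shape!=(3,3): A=R.from_quat(A.ravel()).as_matrix()
    d=A@np.linalg.solve(K,[xy[0],xy[1],1]);return np.array(s["eye"]),d/np.linalg.norm(d)
def atz(s,xy,z):
    e,d=ray(s,xy);return e+d*(z-e[2])/d[2]
def tri(r):
    M=np.zeros((3,3));b=np.zeros(3)
    for e,d in r:
        P=np.eye(3)-np.outer(d,d);M+=P;b+=P@e
    x=np.linalg.solve(M,b);return x,[np.linalg.norm((np.eye(3)-np.outer(d,d))@(x-e)) for e,d in r]
def save(s,n): cv2.imwrite("pics/"+n,s["pixels"][:,:,::-1])
E
python3 - <<'E'
from h import *
np.set_printoptions(precision=4,suppress=True)
a=snapshot("side");b=snapshot("top")
print(a["eye"],a["attitude"],b["eye"],b["attitude"])
save(a,"s0.png");save(b,"t0.png")
for n in ["magnifier_post","magnifier_knob","lens_centre","idler_pivot","idler_pin","drive_plate","barrel_7","petri_dish","tape_roll"]:
    p=spot_point(a,n);q=spot_point(b,n)
    print(n,[(np.round(x["xy"]),round(x["score"],2)) for x in p[:2]],[(np.round(x["xy"]),round(x["score"],2)) for x in q[:2]])
    if p and q: print("   ",*tri([ray(a,p[0]["xy"]),ray(b,q[0]["xy"])]))
print(observe(), grip_point_offset)
E
```

```text
[-0.1345  1.2561  0.6653] [-0.228   0.8042 -0.5318  0.1361] [0.3743 0.1352 1.0033] [-0.7015  0.7103 -0.0457  0.0346]
magnifier_post [(array([325., 193.]), 0.83)] [(array([309., 251.]), 0.86)]
    [0.3899 0.0704 0.1576] [np.float64(0.0022396715851715826), np.float64(0.002239671585171588)]
magnifier_knob [] [(array([286., 220.]), 0.72), (array([198., 158.]), 0.44)]
lens_centre [(array([279., 205.]), 0.56)] [(array([268., 204.]), 0.76)]
    [0.4863 0.1497 0.1267] [np.float64(0.0005314573441363208), np.float64(0.0005314573441363166)]
idler_pivot [(array([262., 244.]), 0.68), (array([278., 202.]), 0.53)] [(array([223., 218.]), 0.95), (array([263., 217.]), 0.26)]
    [0.4677 0.2539 0.0613] [np.float64(0.003523744630936791), np.float64(0.0035237446309367964)]
idler_pin [(array([195., 260.]), 0.24)] [(array([263., 216.]), 0.56)]
    [ 0.5653  0.2308 -0.0314] [np.float64(0.11023601284517977), np.float64(0.11023601284517989)]
drive_plate [(array([292., 255.]), 0.62)] [(array([265., 234.]), 0.88)]
    [ 0.4323  0.161  -0.0001] [np.float64(0.0001384621143617419), np.float64(0.00013846211436181242)]
barrel_7 [] [(array([343., 173.]), 0.56)]
petri_dish [] [(array([378., 155.]), 0.83)]
tape_roll [(array([197., 259.]), 0.63)] [(array([200., 154.]), 0.76), (array([375., 155.]), 0.38)]
    [ 0.6272  0.3163 -0.0008] [np.float64(0.0018327029398604046), np.float64(0.0018327029398605085)]
{'clock': 1.0, 'q': array([1.0587, 0.3773, 0.081 , 1.2744, 0.    , 1.4605]), 'dq': array([ 0.0016,  0.0015, -0.0018, -0.0001, -0.0016,  0.001 ]), 'tau': array([ -0.0027, -46.3527,  27.0164,   0.0003,  -0.0001,  -0.    ]), 'tcp_pos': array([0.2249, 0.5292, 0.2313]), 'orientation': array([0.1996, 0.9799, 0.0001, 0.    ]), 'contact_force': array([-0.5414,  0.1954,  0.314 ]), 'torque': array([-0.0307,  0.0488, -0.0099]), 'finger_force': 0.0, 'finger_gap': 0.08556884648363966} 0.0187
```

View pics/t0.png

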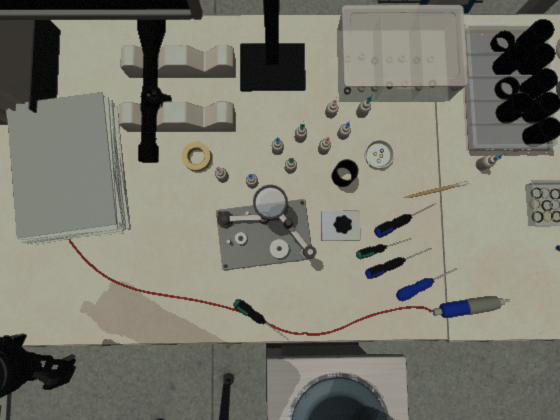

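View pics/s0.png

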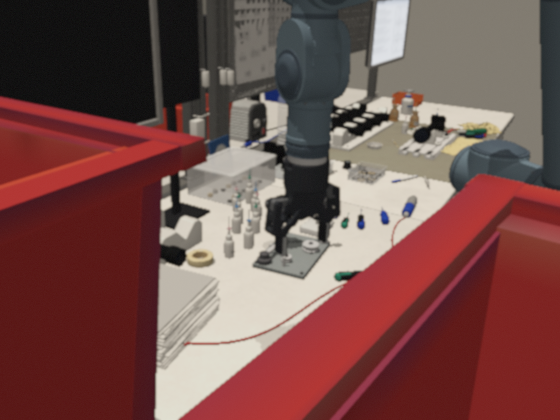

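Run:
```python
from h import *
np.set_printoptions(precision=4,suppress=True)
# plate yaw by fit from post, pivot & plate centre
P=np.array([.3899,.0704]);V=np.array([.4677,.2539]);C=np.array([.4323,.161])
L=np.array([[-.055,-.09],[.045,.085],[0,0]]);W=np.array([P,V,C])
l=L-L.mean(0);w=W-W.mean(0)
t=np.arctan2((l[:,0]*w[:,1]-l[:,1]*w[:,0]).sum(),(l*w).sum());c,s=np.cos(t),np.sin(t);M=np.array([[c,-s],[s,c]])
o=W.mean(0)-M@L.mean(0);print("yaw deg",np.degrees(t),"origin",o,"res",W-(o+L@M.T))
post=o+M@L[0];piv=o+M@L[1]
pl=lambda base,r,deg:base+r*np.array([np.cos(t+np.radians(deg)),np.sin(t+np.radians(deg))])
for j in [0,.3,.6,.9,1.2,1.3,1.4]: print("mag",j,"knob",pl(post,.072,43-np.degrees(j)),"lens",pl(post,.13,43-np.degrees(j)))
for j in [0,.3,.6,.9,1.22]: print("idl",j,pl(piv,.09,-95-np.degrees(j)))
b=snapshot("top")
for n,z in [("magnifier_knob",.16),("barrel_7",0),("petri_dish",0),("tape_roll",0),("idler_pin",.06)]:
  for x in spot_point(b,n)[:1]: print(n,x["xy"],x["score"],atz(b,x["xy"],z))
```

```text
yaw deg 6.738348577130056 origin [0.4331 0.1638] res [[ 0.0009  0.0024]
 [-0.0001  0.0004]
 [-0.0008 -0.0028]]
mag 0 knob [0.4356 0.1229] lens [0.473  0.1672]
mag 0.3 knob [0.4497 0.1067] lens [0.4986 0.1379]
mag 0.6 knob [0.4584 0.0871] lens [0.5144 0.1024]
mag 0.9 knob [0.461  0.0657] lens [0.519  0.0638]
mag 1.2 knob [0.4571 0.0445] lens [0.5119 0.0256]
mag 1.3 knob [0.4544 0.0378] lens [0.5071 0.0136]
mag 1.4 knob [0.4511 0.0315] lens [0.5011 0.002 ]
idl 0 [0.4705 0.1635]
idl 0.3 [0.4438 0.1668]
idl 0.6 [0.4193 0.1777]
idl 0.9 [0.399  0.1954]
idl 1.22 [0.3843 0.22  ]
magnifier_knob [284.8, 221.7] 0.79 [0.446 0.117 0.16 ]
barrel_7 [343.3, 173.1] 0.93 [ 0.5746 -0.0281  0.    ]
petri_dish [376.4, 157.1] 0.91 [ 0.6129 -0.109   0.    ]
tape_roll [202.2, 152.7] 0.9 [0.6277 0.309  0.    ]
idler_pin [260.6, 215.1] 0.66 [0.4699 0.1683 0.06  ]
```

The top view shows the lens at (270,202) above the plate, the post near (309,251), the idler pivot at (223,218), and the barrel, dish and tape at (343,173), (378,155) and (197,156). In the side view the arm's links hide the knob; the plate is near (292,255).

The knob lies at about (0.445, 0.117) and the magnifier joint is at about 0.14. I'll travel above it first.

```bash
python3 -m jog '[[[-22.7,-18.4,0],0,1],[[-22.7,-18.4,0],0,1],[[-22.7,-18.4,0],0,1],[[-22.7,-18.4,0],0,1],[[-22.7,-18.4,0],0,1],[[-22.7,-18.4,0],0,1],[[-22.7,-18.4,0],0,1],[[-22.7,-18.4,0],0,1]]' && python3 -m jog '[[[-22.7,-18.4,0],0,1],[[-22.7,-18.4,0],0,1],[[-22.7,-18.4,0],0,1],[[-22.7,-18.4,0],0,0.2],[[-22.7,-18.4,0],0,0.2],[[-22.7,-18.4,0],0,0.2],[[-22.7,-18.4,0],0,0.2],[[-22.7,-18.4,0],0,0.2]]' && python3 -m jog '[[[0,0,0],-8.1,0],[[0,0,0],-8.1,0],[[0,0,0],-8.1,0],[[0,0,0],-8.1,0],[[0,0,0],-8.1,0],[[0,0,0],-8.1,0],[[0,0,0],-8.1,0],[[0,0,0],-8.1,0]]'
python3 - <<'E'
from h import *
np.set_printoptions(precision=4,suppress=True)
b=snapshot("top");a=snapshot("side");save(a,"s1.png");save(b,"t1.png")
o=observe();print(o["tcp_pos"],o["orientation"],o["q"],R.from_quat(o["orientation"]).as_matrix())
for n in ["magnifier_knob","lens_centre","idler_pin","magnifier_post"]:
  for s in (a,b): print(n,[(x["xy"],x["score"]) for x in spot_point(s,n)[:2]])
i=np.hstack([a["pixels"][150:330,200:400],b["pixels"][140:320,200:400]])
cv2.imwrite("pics/c1.png",cv2.resize(i,(800,360))[:,:,::-1])
E
```

```text
clock: 2.1
tcp_pos: [0.3349, 0.3217, 0.2314]
orientation: [0.199, 0.98, 0.0, 0.0]
contact_force: [-0.1, 0.5, 0.5]
finger_gap: 0.0849
finger_force: 0.0
clock: 2.9
tcp_pos: [0.4445, 0.1151, 0.2315]
orientation: [0.2, 0.98, 0.0, 0.0]
contact_force: [0.5, -0.2, 0.7]
finger_gap: 0.0514
finger_force: 0.0
clock: 3.7
tcp_pos: [0.444, 0.1162, 0.2314]
orientation: [-0.359, 0.933, -0.0, 0.0]
contact_force: [0.4, 0.5, 0.4]
finger_gap: 0.0428
finger_force: 0.0
[0.444  0.1163 0.2314] [-0.3564  0.9343  0.      0.0001] [ 0.1177  0.1428 -0.231   1.1969  0.0001 -0.6112] [[-0.7459 -0.666   0.0002]
 [-0.666   0.7459  0.0001]
 [-0.0002 -0.     -1.    ]]
magnifier_knob [([302.0, 192.8], 0.83)]
magnifier_knob []
lens_centre [([277.7, 203.1], 0.56)]
lens_centre []
idler_pin [([278.1, 233.2], 0.75)]
idler_pin []
magnifier_post [([326.7, 194.6], 0.69)]
magnifier_post []
```

View pics/c1.png

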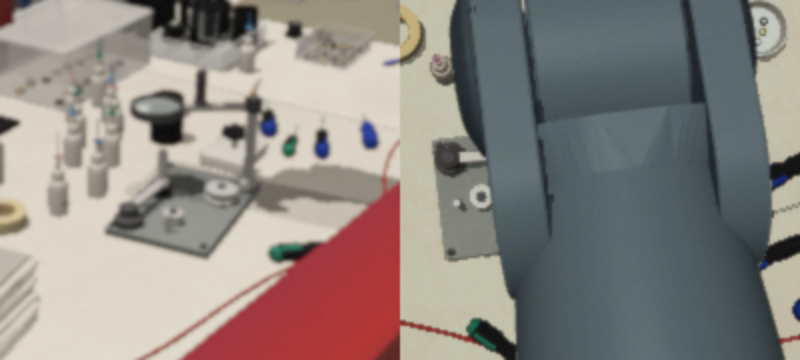

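The side crop now shows the magnifier clear of the gripper. The knob is at about (302,193), the lens at (278,203), the post at (327,195) and the pin at (278,233). In the top view the arm covers the work. Next I triangulate the knob and pin using the earlier top pixels.

Run:
```python
from h import *
np.set_printoptions(precision=4,suppress=True)
b=snapshot("top");a=snapshot("side")
for n,p,q in [("knob",[302,192.8],[285.4,220.9]),("pin",[278.1,233.2],[261.5,215.5]),("post",[326,194],[309,251]),("lens",[278.4,204],[268,204])]:
  print(n,*tri([ray(a,p),ray(b,q)]),atz(a,p,{"knob":.16,"pin":.06,"post":.16,"lens":.129}[n]))
```

```text
knob [0.4429 0.1137 0.1605] [np.float64(0.005074619452484193), np.float64(0.005074619452484142)] [0.4385 0.1112 0.16  ]
pin [0.4718 0.1677 0.0558] [np.float64(0.002641615193854288), np.float64(0.002641615193854408)] [0.4702 0.1758 0.06  ]
post [0.388  0.0699 0.1542] [np.float64(0.0002776723984931267), np.float64(0.0002776723984932441)] [0.3823 0.0834 0.16  ]
lens [0.4858 0.1506 0.1307] [np.float64(0.0003652464673806533), np.float64(0.0003652464673805895)] [0.4882 0.1472 0.129 ]
```

Post, knob and lens line up: 126 mm from post to lens against 130 given, with the knob 160 mm high. Now I descend round the knob and close loosely.

```bash
python3 -m jog '[[[0,-1,10],0,0],[[0,0,10],0,0],[[0,0,10],0,0],[[0,0,10],0,0],[[0,0,10],0,0],[[0,0,10],0,0],[[0,0,10],0,0],[[0,0,10],0,0]]'; python3 -m jog '[[[0,0,2],0,-0.1],[[0,0,0],0,-0.2],[[0,0,0],0,-0.3],[[0,0,0],0,-0.35],[[0,0,0],0,-0.4],[[0,0,0],0,-0.4],[[0,0,0],0,-0.4],[[0,0,0],0,-0.4]]'
python3 - <<'E'
from h import *
a=snapshot("side")
print([(x["xy"],x["score"]) for x in spot_point(a,"magnifier_knob")[:2]])
cv2.imwrite("pics/c2.png",cv2.resize(a["pixels"][120:300,200:400],(667,600))[:,:,::-1])
E
```

```text
clock: 5.1
tcp_pos: [0.4446, 0.1155, 0.1504]
orientation: [-0.357, 0.934, 0.0, -0.0]
contact_force: [-1.3, 0.3, 0.4]
finger_gap: 0.0424
finger_force: 0.0
clock: 5.9
tcp_pos: [0.4447, 0.1155, 0.1494]
orientation: [-0.357, 0.934, 0.0, 0.0]
contact_force: [0.0, -0.2, -0.6]
finger_gap: 0.0255
finger_force: 0.0
[([302.0, 190.5], 0.81)]
```

View pics/c2.png

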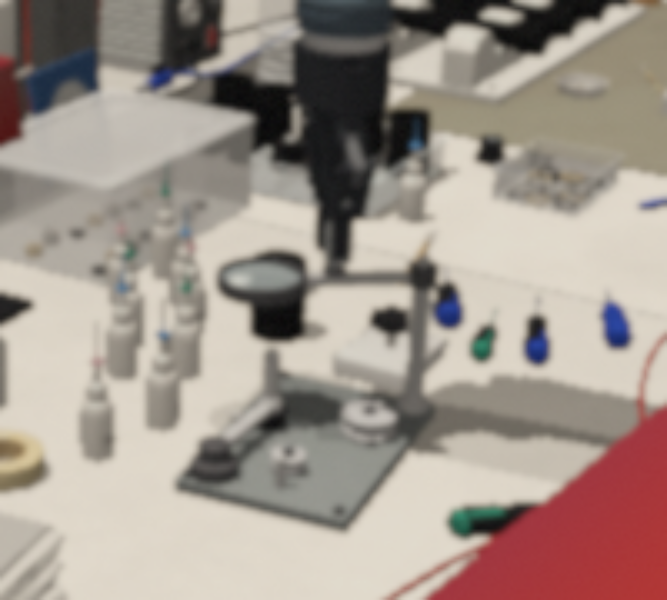

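The fingers sit either side of the knob (crop 335,250) just above the arm. Now I swing it in two calls.

```bash
python3 -m jog '[[[0.2,-5.6,0],4.5,-0.4],[[0.2,-5.6,0],4.5,-0.4],[[0.2,-5.6,0],4.5,-0.4],[[0.2,-5.6,0],4.5,-0.4],[[0.2,-5.6,0],4.5,-0.4],[[0.2,-5.6,0],4.5,-0.4],[[0.2,-5.6,0],4.5,-0.4],[[0.2,-5.6,0],4.5,-0.4]]'; python3 -m jog '[[[0.2,-5.6,0],4.5,-0.4],[[0.2,-5.6,0],4.5,-0.4],[[0.2,-5.6,0],4.5,-0.4],[[0.2,-5.6,0],4.5,-0.4],[[0.2,-5.6,0],4.5,-0.4],[[0.2,-5.6,0],4.5,-0.4],[[0.2,-5.6,0],4.5,-0.4],[[0.2,-5.6,0],4.5,-0.4]]'
python3 - <<'E'
from h import *
a=snapshot("side")
np.set_printoptions(precision=4,suppress=True)
for n,z in [("magnifier_knob",.16),("lens_centre",.129)]:
  for x in spot_point(a,n)[:1]:
    w=atz(a,x["xy"],z);d=w[:2]-[.39,.069];print(n,x["xy"],x["score"],w,np.hypot(*d),"joint",np.radians(43+6.7)-np.arctan2(d[1],d[0]))
cv2.imwrite("pics/c3.png",cv2.resize(a["pixels"][120:300,200:400],(667,600))[:,:,::-1])
o=observe();print(o["orientation"],o["tcp_pos"])
E
```

```text
clock: 6.8
tcp_pos: [0.462, 0.0754, 0.1491]
orientation: [-0.049, 0.999, 0.001, -0.001]
contact_force: [-1.0, 1.2, -0.0]
finger_gap: 0.0259
finger_force: 0.8
clock: 7.6
tcp_pos: [0.4534, 0.0323, 0.1491]
orientation: [0.262, 0.965, 0.001, -0.0]
contact_force: [-0.1, 1.8, -2.2]
finger_gap: 0.0257
finger_force: 0.8
magnifier_knob [312.4, 185.4] 0.65 [0.4404 0.0468 0.16  ] 0.055070340895246 joint 1.2831236601964453
lens_centre [293.7, 190.8] 0.92 [0.5001 0.0406 0.129 ] 0.11373638716074994 joint 1.1195088752864937
[ 0.2602  0.9656  0.     -0.    ] [0.4533 0.0319 0.1493]
```

View pics/c3.png

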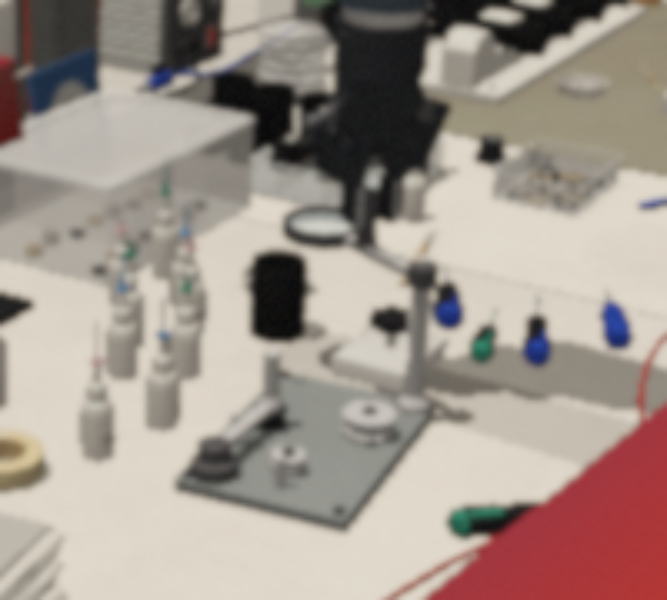

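The lens now hangs beyond the plate's right edge, with the lens at crop (320,225) and the knob at (370,190). I'll add a little margin, then stop, open and lift off.

```bash
python3 -m jog '[[[0.2,-5.6,0],4.5,-0.4],[[0.2,-5.6,0],4.5,-0.4],[[0.2,-5.6,0],4.5,-0.4],[[0,0,0],0,-0.4],[[0,0,0],0,-0.4],[[0,1,0],0,-0.2],[[0,1,0],0,-0.1],[[0,1,0],0,0]]'; python3 -m jog '[[[0,0,5],0,0],[[0,0,-13],0,0],[[0,0,-13],0,0],[[0,0,-13],0,0],[[0,0,-13],0,0],[[0,0,-13],0,0],[[0,0,-13],0,0],[[0,0,-13],0,0]]'
python3 - <<'E'
from h import *
a=snapshot("side");b=snapshot("top")
np.set_printoptions(precision=4,suppress=True)
for n,z in [("magnifier_knob",.16),("lens_centre",.129)]:
 for s in (a,b):
  for x in spot_point(s,n)[:1]:
    w=atz(s,x["xy"],z);d=w[:2]-[.39,.069];print(n,x["xy"],x["score"],w,np.hypot(*d),"joint",np.radians(43+6.7)-np.arctan2(d[1],d[0]))
for s in (a,b):
    print([(x["xy"],x["score"]) for x in spot_point(s,"idler_pin")[:2]],[(x["xy"],x["score"]) for x in spot_point(s,"idler_pivot")[:2]])
P=[spot_point(s,"idler_pin") for s in (a,b)]
if all(P): print(tri([ray(s,p[0]["xy"]) for s,p in zip((a,b),P)]))
o=observe();p=np.array([.4712,.1665,.0]);M=R.from_quat(o["orientation"]).as_matrix()
print(o["tcp_pos"],M,"to pin",M.T@(p-o["tcp_pos"])*1000)
E
```

```text
clock: 8.55
tcp_pos: [0.4456, 0.021, 0.1493]
orientation: [0.372, 0.928, 0.0, -0.0]
contact_force: [-0.2, -0.1, -0.5]
finger_gap: 0.0426
finger_force: 0.0
clock: 9.35
tcp_pos: [0.4453, 0.0208, 0.2354]
orientation: [0.372, 0.928, -0.0, -0.0]
contact_force: [0.1, -0.6, -0.4]
finger_gap: 0.0428
finger_force: 0.0
magnifier_knob [316.1, 181.7] 0.93 [0.4448 0.015  0.16  ] 0.0769403577316291 joint 1.6450323042383999
magnifier_knob [311.0, 252.1] 0.66 [0.3854 0.0663 0.16  ] 0.005296673849803491 joint 3.479659239311375
lens_centre [305.8, 185.4] 0.88 [ 0.4915 -0.0166  0.129 ] 0.13279505962682595 joint 1.568219677374715
[([282.8, 230.4], 0.85)] [([266.5, 247.8], 0.9)]
[([261.7, 214.5], 0.68)] [([221.5, 217.1], 0.56)]
(array([0.4672, 0.1641, 0.0649]), [np.float64(0.0038292814714622416), np.float64(0.0038292814714621782)])
[0.4452 0.0208 0.235 ] [[-0.7227  0.6912 -0.0006]
 [ 0.6912  0.7227  0.0001]
 [ 0.0005 -0.0004 -1.    ]] to pin [ 81.8374 123.3242 234.9533]
```

The magnifier is at about 1.57 rad and clear. Next I travel above the pin at (0.470, 0.1645) and turn so the fingers close along its path.

```bash
python3 -m jog '[[[10.2,15.1,0],0,0],[[10.2,15.1,0],0,0],[[10.2,15.1,0],0,0],[[10.2,15.1,0],0,0],[[10.2,15.1,0],0,0],[[10.2,15.1,0],0,0],[[10.2,15.1,0],0,0],[[10.2,15.1,0],0,0]]'; python3 -m jog '[[[0,0,0],-8.4,0],[[0,0,0],-8.4,0],[[0,0,0],-8.4,0],[[0,0,0],-8.4,0],[[0,0,0],-8.4,0],[[0,0,0],-8.4,0],[[0,0,0],-8.4,0],[[0,0,0],-8.4,0]]'; python3 -m jog '[[[0,0,5],-8.4,0],[[0,0,10],-8.4,0],[[0,0,10],-8.4,0],[[0,0,10],-8.4,0],[[0,0,10],-8.4,0],[[0,0,10],-8.4,0],[[0,0,10],-8.4,0],[[0,0,10],-8.4,0]]'
python3 - <<'E'
from h import *
a=snapshot("side")
np.set_printoptions(precision=4,suppress=True)
o=observe();p=np.array([.470,.1645,.045]);M=R.from_quat(o["orientation"]).as_matrix()
print(o["tcp_pos"],M,o["q"],"to pin",M.T@(p-o["tcp_pos"])*1000)
print([(x["xy"],x["score"],atz(a,x["xy"],.06)) for x in spot_point(a,"idler_pin")[:2]])
cv2.imwrite("pics/c4.png",cv2.resize(a["pixels"][120:300,200:400],(667,600))[:,:,::-1])
E
```

```text
clock: 10.75
tcp_pos: [0.47, 0.1653, 0.2352]
orientation: [0.372, 0.928, -0.0, -0.0]
contact_force: [0.4, -0.4, 0.2]
finger_gap: 0.0426
finger_force: 0.0
clock: 11.55
tcp_pos: [0.4699, 0.1645, 0.2352]
orientation: [-0.206, 0.978, 0.0, -0.0]
contact_force: [-0.2, -0.7, -0.1]
finger_gap: 0.0426
finger_force: 0.0
clock: 12.35
tcp_pos: [0.47, 0.1645, 0.1598]
orientation: [0.713, -0.701, -0.0, 0.0]
contact_force: [0.7, -0.0, 0.1]
finger_gap: 0.0424
finger_force: 0.0
[0.4689 0.1643 0.1582] [[ 0.0216 -0.9998 -0.0026]
 [-0.9998 -0.0216 -0.0004]
 [ 0.0004  0.0026 -1.    ]] [ 0.2092  0.2585 -0.2794  1.0356  0.0001 -1.3832] to pin [ -0.2454  -1.3862 113.17  ]
[([279.3, 235.3], 0.7, array([0.4614, 0.1849, 0.06  ])), ([326.1, 191.7], 0.16, array([ 0.4928, -0.1668,  0.06  ]))]
```

View pics/c4.png

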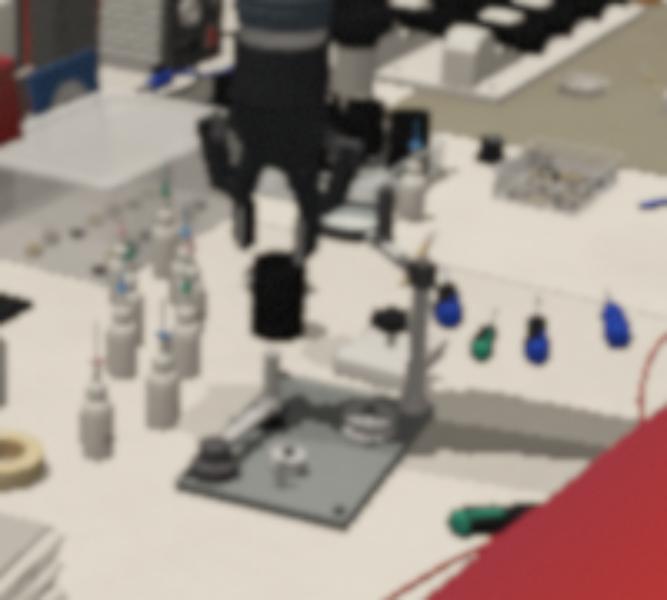

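The pin (crop 272,370) stands right under the midpoint of the fingers (tips at 242 and 305). Descending.

```bash
python3 -m jog '[[[0,0,8],0,0],[[0,0,8],0,0],[[0,0,8],0,0],[[0,0,8],0,0],[[0,0,8],0,0],[[0,0,8],0,0],[[0,0,8],0,0],[[0,0,8],0,0]]'; python3 -m jog '[[[0,0,7],0,0],[[0,0,7],0,0],[[0,0,7],0,0],[[0,0,7],0,0],[[0,0,7],0,0],[[0,0,7],0,0],[[0,0,7],0,0],[[0,0,0],0,0]]'
python3 -m jog '[[[0,0,0],0,-0.4],[[0,0,0],0,-0.4],[[0,0,0],0,-0.4],[[0,0,0],0,-0.4],[[0,0,0],0,-1],[[0,0,0],0,-1],[[0,0,0],0,-1],[[0,0,0],0,-1]]'
```

```text
clock: 13.25
tcp_pos: [0.47, 0.1645, 0.0956]
orientation: [0.711, -0.703, -0.0, -0.0]
contact_force: [-0.8, -0.3, -0.5]
finger_gap: 0.043
finger_force: 0.0
clock: 14.05
tcp_pos: [0.4691, 0.1643, 0.0462]
orientation: [0.711, -0.703, -0.001, 0.001]
contact_force: [-0.4, -1.0, 0.7]
finger_gap: 0.0431
finger_force: 0.0
clock: 14.85
tcp_pos: [0.47, 0.1645, 0.0476]
orientation: [0.711, -0.703, 0.0, -0.0]
contact_force: [-2.6, -0.9, 4.6]
finger_gap: 0.0121
finger_force: 58.7
```

The pin is gripped. I'll wind the first half and check the forces.

```bash
python3 -m jog '[[[-0.3,6.9,0],4.4,-1],[[-0.3,6.9,0],4.4,-1],[[-0.3,6.9,0],4.4,-1],[[-0.3,6.9,0],4.4,-1],[[-0.3,6.9,0],4.4,-1],[[-0.3,6.9,0],4.4,-1],[[-0.3,6.9,0],4.4,-1],[[-0.3,6.9,0],4.4,-1]]'
python3 - <<'E'
from h import *
a=snapshot("side")
np.set_printoptions(precision=4,suppress=True)
piv=np.array([.4677,.2532])
o=observe();d=o["tcp_pos"][:2]-piv;print(o["tcp_pos"],np.hypot(*d),"joint",(-88.3-np.degrees(np.arctan2(d[1],d[0])))*np.pi/180,o["contact_force"])
print([(x["xy"],x["score"],atz(a,x["xy"],.06)) for x in spot_point(a,"idler_pin")[:2]])
cv2.imwrite("pics/c5.png",cv2.resize(a["pixels"][120:300,200:400],(667,600))[:,:,::-1])
E
```

```text
clock: 15.65
tcp_pos: [0.4188, 0.179, 0.0477]
orientation: [-0.464, 0.886, -0.002, 0.0]
contact_force: [1.2, -6.5, 4.5]
finger_gap: 0.0122
finger_force: 59.2
[0.4179 0.1796 0.0477] 0.08885919751991439 joint 0.6241492379624165 [ 0.772  -6.9196  4.756 ]
[([297.4, 239.4], 0.67, array([0.4107, 0.1797, 0.06  ]))]
```

View pics/c5.png

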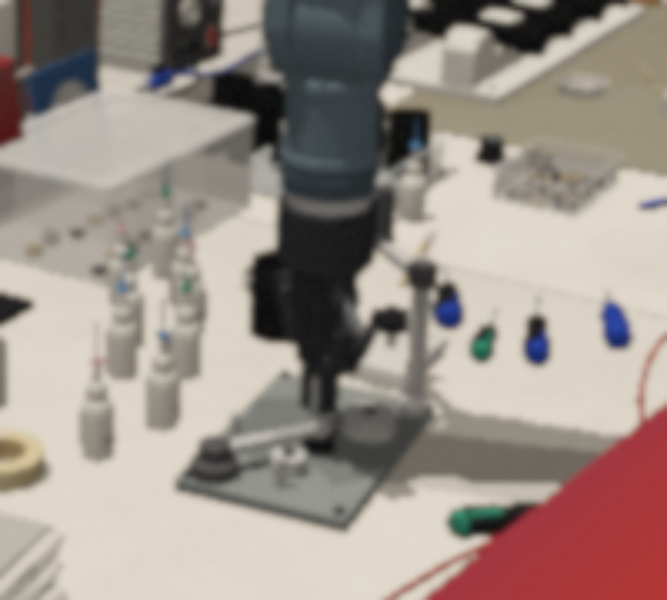

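The arm turns with the pin between the fingers (crop 320,410), and the joint is at about 0.62. Winding the rest.

```bash
python3 -m jog '[[[-0.3,6.9,0],4.4,-1],[[-0.3,6.9,0],4.4,-1],[[-0.3,6.9,0],4.4,-1],[[-0.3,6.9,0],4.4,-1],[[-0.3,6.9,0],4.4,-1],[[-0.3,6.9,0],4.4,-1],[[-0.2,5,0],3.2,-1],[[0,3,0],2,-1]]'
cat > st.py <<'E'
from h import *
np.set_printoptions(precision=4,suppress=True)
piv=np.array([.4677,.2532])
o=observe();d=o["tcp_pos"][:2]-piv;M=R.from_quat(o["orientation"]).as_matrix()
print(o["tcp_pos"],np.hypot(*d),"joint",(-88.3-np.degrees(np.arctan2(d[1],d[0])))*np.pi/180,"Ftool",M.T@o["contact_force"],o["finger_force"],o["finger_gap"])
E
python3 st.py
```

```text
clock: 16.55
tcp_pos: [0.3868, 0.2164, 0.0476]
orientation: [-0.206, 0.979, -0.002, -0.0]
contact_force: [-0.9, -7.9, 8.1]
finger_gap: 0.0122
finger_force: 59.7
[0.3868 0.2164 0.0476] 0.088918389408238 joint 1.173751450619695 Ftool [ 4.021  -6.868  -8.0598] 59.66983112040907 0.012207427193590711
```

```bash
python3 -m jog '[[[0,1.5,0],1,-1],[[0,1.5,0],1,-1],[[0,1,0],0.5,-1],[[0,1,0],0.5,-1],[[0,0,0],0,-1],[[0,0,0],0,-1],[[0,0,0],0,-1],[[0,0,0],0,-1]]'; python3 st.py
```

```text
clock: 17.35
tcp_pos: [0.3852, 0.2202, 0.0476]
orientation: [-0.181, 0.984, -0.003, -0.0]
contact_force: [-0.6, -9.8, 9.6]
finger_gap: 0.0123
finger_force: 59.8
[0.3852 0.2202 0.0476] 0.08888170115281673 joint 1.2199860288175368 Ftool [ 4.0416 -8.963  -9.5885] 59.834932659287006 0.012257466782523402
```

```bash
python3 -m jog '[[[0,1.5,0],0,-1],[[0,1.5,0],0,-1],[[0,1,0],0,-1],[[0,1,0],0,-1],[[0,0,0],0,-1],[[0,0,0],0,-1],[[0,0,0],0,-1],[[0,0,0],0,-1]]'; python3 st.py
```

```text
clock: 18.15
tcp_pos: [0.3849, 0.2207, 0.0476]
orientation: [-0.179, 0.984, -0.008, 0.001]
contact_force: [4.3, -24.4, 9.8]
finger_gap: 0.0118
finger_force: 61.5
[0.3849 0.2207 0.0476] 0.08889679029059028 joint 1.2264178223918072 Ftool [  4.5583 -24.4875  -9.3906] 61.4508201868739 0.01183551645635315
```

The hard stop is reached: the force rose to 24 N with almost no motion. I'll check the magnifier once more and hand in.

```bash
python3 - <<'E'
from h import *
a=snapshot("side");ok=False
for x in spot_point(a,"lens_centre")[:1]:
    w=atz(a,x["xy"],.129);d=w[:2]-[.39,.069];j=np.radians(49.7)-np.arctan2(d[1],d[0]);print(x["score"],w,j);ok=j>1.2
if ok: print(finish_job())
E
python3 - <<'E'
from h import *
a=snapshot("side")
cv2.imwrite("pics/c6.png",cv2.resize(a["pixels"][120:300,200:400],(667,600))[:,:,::-1])
E
```

```text
(no output)
```

View pics/c6.png

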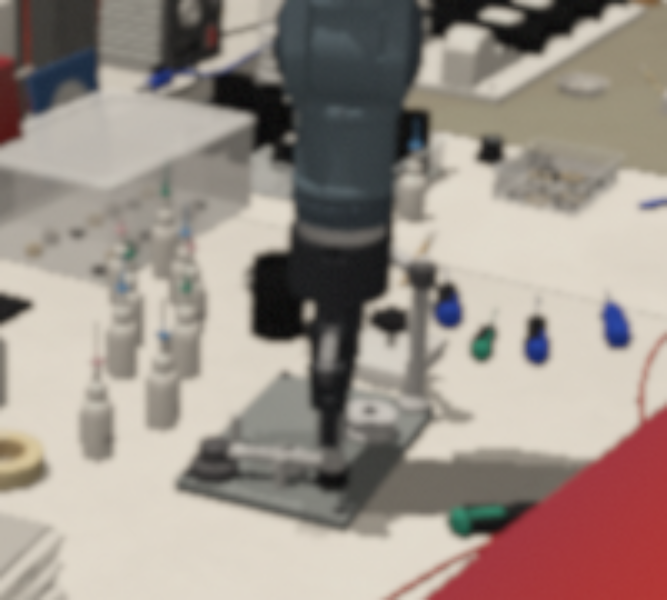

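The pin is held at the plate's front edge (crop 330,460). The lens is hidden behind the robot's arm, and nothing has come near it since it measured about 1.57 rad. The barrel hasn't moved.

```bash
python3 -c "
from station import *
print(finish_job())"
```

```text
the job is handed in; nothing more can be done
None
```

I handed the job in with the magnifier swung clear (about 1.57 rad; at hand-in the lens was hidden behind the robot arm, so I couldn't re-measure it) and the idler pin gripped hard against its stop (about 1.22 rad); the loose things were left alone, and no verdict came back.

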